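# Click-test the valve buttons of tint canisters

## Robot

A 6-joint arm with a two-finger parallel gripper is mounted at the origin on the work surface. World frame = base frame: x ahead of the robot, y to its left, z up, the work surface at z = 0. Lengths are in m, angles in degrees, forces in N, time in s.
With the tool pointing down it reaches from about 0.3 to 0.75 m from the base axis. Payload 8.5 kg.
Tool frame: the origin (TCP) lies at the very end of the fingers, on their centre line; the grasp point (between the pads) lies 19 mm behind it; z points along the fingers, y is the line along which they close (so a half turn about z gives the same grasp; the last joint's range is limited). The gripper opens to 85 mm and grips with 20 to 120 N. Pads are 22 mm wide; open, the fingers measure 114 mm over their backs; the gripper's body (76 mm by 85 mm) begins 54 mm behind the grasp point. The pads swing forward as they close: fully open they stand 13 mm farther back than shut.
Start: joints at [57.966, 21.807, 74.336, -0, 83.858, -12.336], TCP at [0.185, 0.518, 0.231] pointing down, gripper open.
Joint ranges: [-178.18, 178.18], [-50.72, 133.34], [12.68, 142.11], [-81.47, 261.47], [9.98, 163.14], [-165.26, 165.26]. Speed limits (degrees/s): [136.94, 136.94, 180, 180, 180, 180].

## Interface

Orientations are given as a 3x3 rotation matrix whose columns are the frame's x, y, z axes.
In Python, from rig import observe, cams, ticket gives the robot as it stands.
- The arm moves only by the tool move_arm, never from a script. Its arguments are lists of equal length, an entry for each row: "jaw": the finger opening in cm, from 0 to 8.54; "dp": the shift along the tool's x, y, z in cm, a list of three; "turn": the turn, a rotation vector about the tool's x, y, z in rad, a list of three. In form: {"jaw": [jaw, ...], "dp": [[tx, ty, tz], ...], "turn": [[wx, wy, wz], ...]}. A call has 1 to 12 rows; each row shifts and turns the commanded pose from where the row before left it, along the tool's axes as they then stand; what a row does not reach is not made up. A row lasts 1/12 s, in which the tool goes at most 41.7 mm and 7.16 degrees, less where a joint would pass 70% of its speed; a pose out of reach is approached as far as the arm can. A call is refused whole if a number of a shift passes 4.17 or a number of a turn 0.125, either way. A call with a gripper value outside its range is refused whole. The fingers move at their own pace and stop on an object; "force" is the grip in N (left out, the last holds). Time passes only in rows, so rows that do not move let the fingers close. It gives the time, the measured TCP pose, the force, the opening and the grip force at its end, in the units of the state.
- observe(): the state, without advancing time (a new reading comes with each control period).
- cams.get_image(name): name is "scene" or "top"; returns (picture, depth): 400x640x3 uint8, red, green, blue; 400x640 float32, m along the optical axis (not along the pixel's ray), 0 where there is no reading.
- cams.calibration(name): a dict with "vertical_fov" (degrees; the focal length in pixels is half the picture's height over the tangent of half this angle, whatever the lens; pixels are square), "cx", "cy" (the principal point, pixels), "view" (4x4, takes a point from world to camera coordinates). Camera axes: x right, y up, looking along -z (the intrinsics and any distortion apply to the point x, -y, -z); pixel columns grow to the right and rows downward; lengths in m; the calibration is good to about 2 mm. A picture is of the moment at which its call begins. calibration takes no time and is no camera call.
- ticket.close_job(): hands the job in; it is judged then, once.
Trained networks look in the newest picture that a camera, given by its name, has taken for a name from the list of things; names that differ only in an ending like _2 or _b are one class to them, and where a whole thing is asked for, a point or a joint stands for the part that bears it (a point fixed in the world has none). Each returns a list of dicts, best first, with "p" (0 to 1); they miss things now and then, are a little off and sometimes report something else, mostly with a low value. They report only what shows in the picture. A call takes as long as a camera call.
- cams.spot_in(camera, query): "box" ([centre column, centre row, width, height] as shares, 0 to 1, of the picture: columns of its width, rows of its height, round what is visible of it).
- cams.outline_of(camera, query): "mask" (400x640 bool, what is visible of it) and "box" ([centre column, centre row, width, height] as shares, 0 to 1, of the picture: columns of its width, rows of its height, round what is visible of it).
- cams.mark_of(camera, query): "location" ([column, row] as shares, 0 to 1, of the picture: columns of its width, rows of its height: a listed point, or the origin of a listed thing).
The state is a dict: "time_s": time; "q": joint angles; "qvel": joint speeds; "joint_efforts": joint torques, N m; "position": TCP position; "tool_rot": TCP orientation; "ft_force": force on the tool from outside, world axes, zero at the start; "wrist_torque": the same for the moment, N m; "grip_width": finger opening in m; "gripper_force": force on a finger pad.
Only numpy, scipy, OpenCV 4.12 (cv2) and the standard library are available. Lean on these libraries where they do the work, as an engineer would, in place of code of your own. Each camera call takes 0.05 s, during which the arm holds its last target. There are 200 camera calls.

## Task

Press the button on each of the three tint canisters on the rubber mat fully home and let it go. Two click shut and stay down: leave those two standing where they are with their buttons down. The third pops up again: after pressing it, stand that canister upright in the steel tray, setting it down rather than dropping it, and leave the other things on the bench alone.

Things in the scene. Friction and masses are not known exactly. Their poses are not given: they have to be found in the camera images.
- canister_1_mid (a point): Centre of a loose, upright tint canister: a plain white cylinder with a paper band and black lid, 44 mm diameter, 70 mm from underside to lid top, about 180 g. This point lies on its axis, 35 mm above its underside; z points up. A white push button stands in the middle of the lid. The three canisters stand in a row on a black rubber mat 4 mm thick (310 x 110 mm), about 100 mm apart, and look alike; whether the button latches shows only when it is pressed.
- button_1_top (a point): Centre of the flat top of the push button of canister_1: a white round button, 22 mm diameter, standing 13 mm above the lid when up (83 mm above the canister's underside) and 4 mm above it when fully down. Moves with the button.
- button_1 (a joint): How far this button is pressed, in m: 0 is up (as at the start), 0.009 fully home. Pressing takes under 4 N all the way. A sound button stays down where it was pushed to, so push it all the way; a button with a broken catch springs fully up again when let go.
- canister_2_mid (a point): Centre of a loose, upright tint canister: a plain white cylinder with a paper band and black lid, 44 mm diameter, 70 mm from underside to lid top, about 180 g. This point lies on its axis, 35 mm above its underside; z points up. A white push button stands in the middle of the lid. The three canisters stand in a row on a black rubber mat 4 mm thick (310 x 110 mm), about 100 mm apart, and look alike; whether the button latches shows only when it is pressed.
- button_2_top (a point): Centre of the flat top of the push button of canister_2: a white round button, 22 mm diameter, standing 13 mm above the lid when up (83 mm above the canister's underside) and 4 mm above it when fully down. Moves with the button.
- button_2 (a joint): How far this button is pressed, in m: 0 is up (as at the start), 0.009 fully home. Pressing takes under 4 N all the way. A sound button stays down where it was pushed to, so push it all the way; a button with a broken catch springs fully up again when let go.
- canister_3_mid (a point): Centre of a loose, upright tint canister: a plain white cylinder with a paper band and black lid, 44 mm diameter, 70 mm from underside to lid top, about 180 g. This point lies on its axis, 35 mm above its underside; z points up. A white push button stands in the middle of the lid. The three canisters stand in a row on a black rubber mat 4 mm thick (310 x 110 mm), about 100 mm apart, and look alike; whether the button latches shows only when it is pressed.
- button_3_top (a point): Centre of the flat top of the push button of canister_3: a white round button, 22 mm diameter, standing 13 mm above the lid when up (83 mm above the canister's underside) and 4 mm above it when fully down. Moves with the button.
- button_3 (a joint): How far this button is pressed, in m: 0 is up (as at the start), 0.009 fully home. Pressing takes under 4 N all the way. A sound button stays down where it was pushed to, so push it all the way; a button with a broken catch springs fully up again when let go.
- tray: Fixed shallow open returns tray of bare steel, 160 x 160 mm outside, 25 mm high, walls and floor 5 mm thick. Origin: centre of its underside; x and y along its sides, z up. Empty at the start.
- plain_canister_mid (a point): Bystander: centre (half-way up) of a loose screw-lid canister, 44 mm diameter, 70 mm tall, like the others but with no button on its lid. Stands on the bench, not on the mat.
- mixing_cup_rim (a point): Bystander: centre of the mouth of a loose, empty grey mixing cup, 80 mm across, 85 mm tall (this point is 85 mm above the bench).
- mouse: Bystander: loose black computer mouse, 100 x 60 mm (long side along its x), 32 mm high. Origin: centre of its underside.

How it is judged (in metres and radians):
On the way, in this order (a step that is already met when the one before it is completed fails the run):
1. the button that does not latch has been pressed fully home (value of joint button_2 above 0.007 m), for 0.05 s.
2. after that, the canister with that button stands upright in the tray (x of canister_2_mid in the frame of tray between -0.056 and 0.056 m and y of canister_2_mid in the frame of tray between -0.056 and 0.056 m and z of canister_2_mid in the frame of tray between 0.03 and 0.05 m and angle between canister_2_mid's own z axis and vertical below 0.17 rad), for 0.2 s.
At the end, for the whole second after the job is handed in: The canister whose button does not latch stands in the tray on its floor, upright within 10 degrees, its button up (less than 3 mm down); the other two stand upright within 10 degrees, less than 30 mm from where they started, their buttons home (more than 7 mm down) (all of step 2 and value of joint button_2 below 0.003 m and value of joint each of button_1, button_3 above 0.007 m and distance of each of canister_1_mid, canister_3_mid from where it was at the start of the episode below 0.03 m and angle between each of canister_1_mid, canister_3_mid's own z axis and vertical below 0.17 rad); the robot touches nothing.
It fails at once if the plain canister, the mixing cup or the mouse is moved by more than 30 mm (distance of any of plain_canister_mid, mixing_cup_rim, mouse from where it was at the start of the episode above 0.03 m).
It fails at once if the canister is dropped: it moves faster than 0.9 m/s (a free fall of about 40 mm) while the fingers do not touch it (linear speed of canister_2 above 0.9 m/s and contact force between the fingers and canister_2 below 0.05 N).
It also fails if it takes over 53 s, if anything falls off the work surface, if the arm or the gripper's body presses on something with over 40 N, if the wrist force passes 120 N, or if a joint passes its speed limit or range.

## Working session

There is one attempt and no reset: what is moved stays moved. The work goes in short steps, Python scripts to look and compute and a tool call to move; the robot and the scene stay as the last step left them, time stands still between calls to the robot, and variables do not carry over. Pictures are saved under pics/ and viewed, at most 10 in all, crops included, and the job is handed in when it is done.

Besides the shell and the picture viewer there is one more tool, called as name(argument=value, ...) on one line, values as JSON. move_arm: Moves the arm, as the interface text tells. Its arguments: {"type":"object","properties":{"jaw":{"type":"array","items":{"type":"number"}},"dp":{"type":"array","items":{"type":"array","items":{"type":"number"}}},"turn":{"type":"array","items":{"type":"array","items":{"type":"number"}}},"force":{"type":"number"}},"required":["jaw","dp","turn"]}

```bash
mkdir -p pics; ls
cat > h.py <<'E'
import numpy as np, cv2
from rig import observe, cams, ticket
def K(n):
    c=cams.calibration(n); f=200/np.tan(np.radians(c["vertical_fov"])/2)
    return f,c["cx"],c["cy"],np.linalg.inv(np.array(c["view"])),c
def ray(n,u,v):
    f,cx,cy,M,c=K(n); d=np.array([(u-cx)/f,-(v-cy)/f,-1.])
    return M[:3,3],M[:3,:3]@d
def atz(n,u,v,z):
    o,d=ray(n,u,v); return o+d*(z-o[2])/d[2]
def atd(n,u,v,D):
    o,d=ray(n,u,v); return o+d*D
E
python3 - <<'E'
from h import *
s=observe(); print(s["time_s"],s["position"],s["tool_rot"],s["grip_width"])
for n in("top","scene"):
    c=K(n)[4]; print(n,{k:v for k,v in c.items() if k!="view"},K(n)[3].round(3).tolist())
    p,d=cams.get_image(n); cv2.imwrite(f"pics/{n}0.png",p[:,:,::-1])
    for q,z in(("button_1_top",.087),("canister_1_mid",.039),("tray",0),("plain_canister_mid",.035),("mixing_cup_rim",.085),("mouse",0)):
        for r in cams.mark_of(n,q)[:5]:
            u,v=r["location"][0]*640,r["location"][1]*400
            print(n,q,round(r["p"],2),round(u),round(v),"z:",atz(n,u,v,z).round(3),"depth:",atd(n,u,v,d[min(int(v),399),min(int(u),639)]).round(3))
E
```

```text
pics
0.0 [0.18522949 0.51756504 0.23070541] [[-9.41471638e-01  3.37091314e-01 -7.75230382e-04]
 [ 3.37092064e-01  9.41470856e-01 -1.25212966e-03]
 [ 3.07774780e-04 -1.44016857e-03 -9.99998916e-01]] 0.08520511078879478
top {'vertical_fov': 49.815620454751354, 'cx': 326.35356214178654, 'cy': 200.11098465008664} [[-0.017, 0.986, -0.166, 0.411], [-1.0, -0.019, -0.015, 0.003], [-0.018, 0.165, 0.986, 0.972], [0.0, 0.0, 0.0, 1.0]]
top button_1_top 0.54 234 200 z: [0.563 0.211 0.087] depth: [0.563 0.211 0.087]
top button_1_top 0.45 279 191 z: [0.58  0.116 0.087] depth: [0.58  0.116 0.085]
top canister_1_mid 0.59 281 196 z: [0.578 0.118 0.039] depth: [0.57  0.112 0.085]
top canister_1_mid 0.45 367 106 z: [ 0.784 -0.079  0.039] depth: [ 0.794 -0.081  0.013]
top canister_1_mid 0.31 458 212 z: [ 0.536 -0.268  0.039] depth: [ 0.541 -0.278  0.003]
top tray 0.4 331 188 z: [0.602 0.008 0.   ] depth: [0.585 0.007 0.086]
top plain_canister_mid 0.86 286 124 z: [0.747 0.107 0.035] depth: [0.734 0.104 0.069]
top mixing_cup_rim 0.64 369 104 z: [ 0.769 -0.08   0.085] depth: [ 0.793 -0.086  0.026]
top mixin
[... 321 characters left out ...]
24, 0.709], [0.0, 0.0, 0.0, 1.0]]
scene button_1_top 0.55 341 167 z: [0.583 0.11  0.087] depth: [0.583 0.109 0.088]
scene canister_1_mid 0.86 343 182 z: [0.583 0.12  0.039] depth: [0.594 0.097 0.058]
scene tray 0.78 226 308 z: [ 0.548 -0.278 -0.   ] depth: [ 0.551 -0.281  0.005]
scene tray 0.54 406 208 z: [0.732 0.145 0.   ] depth: [0.749 0.09  0.047]
scene plain_canister_mid 0.78 407 207 z: [0.745 0.106 0.035] depth: [0.749 0.091 0.048]
scene plain_canister_mid 0.28 381 246 z: [ 0.744 -0.03   0.035] depth: [ 0.75  -0.045  0.05 ]
scene mixing_cup_rim 0.63 383 243 z: [ 0.763 -0.07   0.085] depth: [ 0.753 -0.043  0.058]
scene mouse 0.76 247 191 z: [0.373 0.029 0.   ] depth: [0.398 0.    0.028]
```

View pics/top0.png

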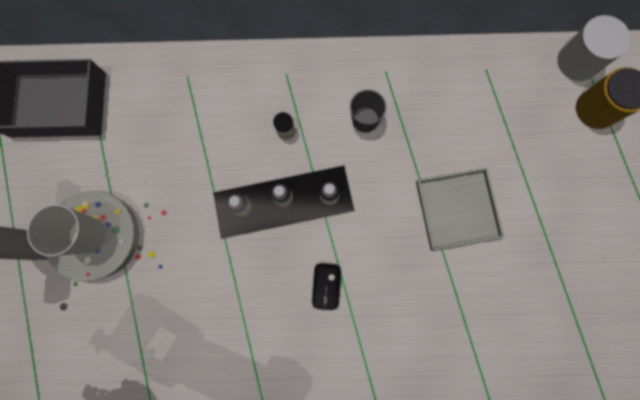

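View pics/scene0.png

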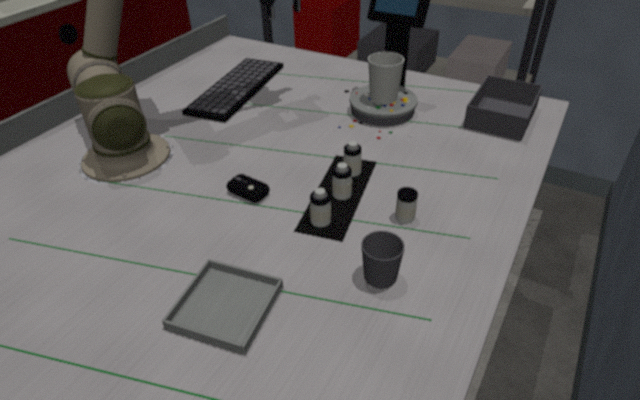

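The top view shows the three buttons at about (235,202), (279,191) and (330,189), with the tray at (458,210). In the scene view the tray is at (225,308), and the mouse, plain canister and cup are clear of the row. Next I'll refine the positions from depth.

```bash
cat >> h.py <<'E'
def cloud(n):
    p,d=cams.get_image(n); f,cx,cy,M,c=K(n)
    v,u=np.mgrid[:400,:640]
    P=np.stack([(u-cx)/f*d,-(v-cy)/f*d,-d],-1)@M[:3,:3].T+M[:3,3]; P[d==0]=np.nan
    return p,P
E
python3 - <<'E'
from h import *
for n in("top","scene"):
    p,P=cloud(n); z=P[...,2]
    for c in((.563,.211),(.58,.113),(.593,.013)):
        r=np.hypot(P[...,0]-c[0],P[...,1]-c[1])<.035
        for lo,hi in((.081,.095),(.066,.08)):
            m=r&(z>lo)&(z<hi); q=P[m]
            (a,b),rad=cv2.minEnclosingCircle(q[:,:2].astype(np.float32)) if len(q) else ((0,0),0)
            print(n,c,lo,len(q),q.mean(0).round(4),np.median(q[:,2]).round(4),"circ",round(a,4),round(b,4),round(rad,4))
    m=(abs(P[...,0]-.54)<.13)&(abs(P[...,1]+.278)<.13)&(z>.018)&(z<.035)
    print(n,"tray",m.sum(),cv2.minAreaRect(P[m][:,:2].astype(np.float32)))
E
```

```text
top (0.563, 0.211) 0.081 84 [0.5609 0.2092 0.0856] 0.0855 circ 0.5609 0.2093 0.0109
top (0.563, 0.211) 0.066 263 [0.5599 0.2082 0.0731] 0.0733 circ 0.5621 0.2093 0.0228
top (0.58, 0.113) 0.081 82 [0.5808 0.1158 0.0853] 0.0856 circ 0.5812 0.116 0.011
top (0.58, 0.113) 0.066 256 [0.5798 0.1149 0.0735] 0.0735 circ 0.5815 0.1161 0.0226
top (0.593, 0.013) 0.081 84 [0.5828 0.0101 0.0859] 0.0857 circ 0.5836 0.0106 0.0111
top (0.593, 0.013) 0.066 257 [0.5817 0.0103 0.0736] 0.0735 circ 0.5837 0.0102 0.0226
top tray 731 ((0.5468666553497314, -0.27832478284835815), (0.16038094460964203, 0.16132818162441254), 9.088506698608398)
scene (0.563, 0.211) 0.081 56 [0.5622 0.2079 0.0874] 0.0879 circ 0.5615 0.2129 0.014
scene (0.563, 0.211) 0.066 156 [0.5663 0.202  0.0746] 0.0753 circ 0.5616 0.2103 0.0237
scene (0.58, 0.113) 0.081 65 [0.5832 0.1141 0.0877] 0.0886 circ 0.5821 0.116 0.0115
scene (0.58, 0.113) 0.066 188 [0.5852 0.1081 0.0745] 0.0758 circ 0.5798 0.1162 0.0241
scene (0.593, 0.013) 0.081 77 [0.5845 0.0086 0.0876] 0.0882 circ 0.5831 0.0102 0.0115
scene (0.593, 0.013) 0.066 209 [0.5882 0.0033 0.0746] 0.0756 circ 0.5832 0.0097 0.0234
scene tray 1429 ((0.5462861657142639, -0.2771153748035431), (0.16273248195648193, 0.163593590259552), 9.087157249450684)
```

move_arm(jaw=[0, 0, 0, 0, 0, 0, 0, 0, 0, 0, 0, 0], dp=[[0, 0, 0], [0, 0, 0], [0, 0, 0], [0, 0, 0], [0, 0, 0], [0, 0, 0], [0, 0, 0], [0, 0, 0], [0, 0, 0], [0, 0, 0], [0, 0, 0], [0, 0, 0]], turn=[[0, 0, 0.11], [0, 0, 0.11], [0, 0, 0.11], [0, 0, 0.11], [0, 0, 0.11], [0, 0, 0.11], [0, 0, 0.11], [0, 0, 0.11], [0, 0, 0.11], [0, 0, 0.11], [0, 0, 0.11], [0, 0, 0.017]], force=40)

```text
time_s: 1.8
position: [0.1854, 0.5178, 0.2313]
tool_rot: [[0.004, 1.0, 0.0], [1.0, -0.004, 0.0], [0.0, 0.0, -1.0]]
ft_force: [-0.0, 0.5, -0.2]
grip_width: -0.0001
gripper_force: 0.0
```

```bash
cat > st.py <<'E'
from h import *; import sys
s=observe(); R=np.array(s["tool_rot"]); p=np.array(s["position"])
print(s["time_s"],p.round(4),R.round(4).tolist(),"w",s["grip_width"],"F",np.round(s["ft_force"],1),"g",s["gripper_force"])
if len(sys.argv)>3: print("dp cm",(100*R.T@(np.array(list(map(float,sys.argv[1:4])))-p)).round(2))
E
python3 st.py .5615 .2095 .12
```

```text
1.8 [0.1854 0.5178 0.2313] [[0.0042, 1.0, 0.0], [1.0, -0.0042, 0.0], [0.0, 0.0, -1.0]] w -0.00010315769790933316 F [-0.   0.5 -0.2] g 0.0
dp cm [-30.67  37.74  11.13]
```

move_arm(jaw=[0, 0, 0, 0, 0, 0, 0, 0, 0, 0, 0, 0], dp=[[-2.5, 3.0, 0], [-2.5, 3.0, 0], [-2.5, 3.0, 0], [-2.5, 3.0, 0], [-2.5, 3.0, 0], [-2.5, 3.0, 0], [-2.5, 3.0, 0], [-2.5, 3.0, 0], [-2.5, 3.0, 0], [-2.5, 3.0, 0], [-2.5, 3.0, 0], [-2.5, 3.0, 0]], turn=[[0, 0, 0], [0, 0, 0], [0, 0, 0], [0, 0, 0], [0, 0, 0], [0, 0, 0], [0, 0, 0], [0, 0, 0], [0, 0, 0], [0, 0, 0], [0, 0, 0], [0, 0, 0]])

```text
time_s: 2.8
position: [0.5467, 0.2162, 0.2314]
tool_rot: [[-0.003, 1.0, 0.0], [1.0, 0.003, 0.0], [0.0, 0.0, -1.0]]
ft_force: [-0.2, 1.1, 0.2]
grip_width: -0.0001
gripper_force: 0.0
```

```bash
python3 st.py .5615 .2095 .12
```

```text
2.8 [0.5467 0.2162 0.2314] [[-0.0028, 1.0, 0.0002], [1.0, 0.0028, 0.0001], [0.0001, 0.0002, -1.0]] w -0.0001027534108052217 F [-0.2  1.1  0.2] g 0.0
dp cm [-0.68  1.48 11.14]
```

move_arm(jaw=[0, 0, 0, 0, 0, 0, 0], dp=[[-0.6, 1.5, 2.0], [0, 0, 3.0], [0, 0, 3.0], [0, 0, 3.0], [0, 0, 1.0], [0, 0, 0], [0, 0, 0]], turn=[[0, 0, 0], [0, 0, 0], [0, 0, 0], [0, 0, 0], [0, 0, 0], [0, 0, 0], [0, 0, 0]])

```text
time_s: 3.38
position: [0.5609, 0.2119, 0.1123]
tool_rot: [[-0.001, 1.0, 0.001], [1.0, 0.001, 0.0], [0.0, 0.001, -1.0]]
ft_force: [0.0, -0.6, 0.7]
grip_width: -0.0001
gripper_force: 0.0
```

```bash
python3 st.py .5615 .2095 .078
```

```text
3.3833 [0.5609 0.2119 0.1123] [[-0.0013, 1.0, 0.001], [1.0, 0.0013, 0.0001], [0.0001, 0.001, -1.0]] w -0.00014796893973285255 F [ 0.  -0.6  0.7] g 0.0
dp cm [-0.25  0.06  3.43]
```

move_arm(jaw=[0, 0, 0, 0, 0, 0], dp=[[-0.25, 0.1, 1.5], [0, 0, 1.0], [0, 0, 0.5], [0, 0, 0.3], [0, 0, 0.1], [0, 0, 0]], turn=[[0, 0, 0], [0, 0, 0], [0, 0, 0], [0, 0, 0], [0, 0, 0], [0, 0, 0]])

```text
time_s: 3.88
position: [0.5621, 0.2094, 0.0783]
tool_rot: [[-0.0, 1.0, 0.002], [1.0, 0.0, 0.0], [0.0, 0.002, -1.0]]
ft_force: [1.3, -1.2, 3.3]
grip_width: 0.0001
gripper_force: 1.7
```

move_arm(jaw=[0, 0, 0], dp=[[0, 0, 0.1], [0, 0, 0.05], [0, 0, 0]], turn=[[0, 0, 0], [0, 0, 0], [0, 0, 0]])

```text
time_s: 4.13
position: [0.5624, 0.2094, 0.0779]
tool_rot: [[-0.0, 1.0, 0.004], [1.0, 0.0, 0.0], [0.0, 0.004, -1.0]]
ft_force: [-0.5, -1.1, 11.8]
grip_width: 0.0001
gripper_force: 5.9
```

move_arm(jaw=[0, 0, 0, 0, 0, 0, 0, 0], dp=[[0, 0, -1.0], [0, 0, -2.5], [-3, 0.6, 0], [-3, 0.7, 0], [-3, 0.6, 0], [-0.35, 0, 0], [0, 0, 0], [0, 0, 0]], turn=[[0, 0, 0], [0, 0, 0], [0, 0, 0], [0, 0, 0], [0, 0, 0], [0, 0, 0], [0, 0, 0], [0, 0, 0]])

```text
time_s: 4.8
position: [0.58, 0.1162, 0.1109]
tool_rot: [[0.0, 1.0, -0.001], [1.0, -0.0, 0.0], [0.0, -0.001, -1.0]]
ft_force: [0.1, 0.7, 0.7]
grip_width: 0.0002
gripper_force: 0.0
```

```bash
cat > bt.py <<'E'
from h import *
for n in("scene","top"):
    p,P=cloud(n); z=P[...,2]
    for c in((.5615,.2095),(.5812,.116),(.5835,.0105)):
        q=P[(np.hypot(P[...,0]-c[0],P[...,1]-c[1])<.009)&(z<.095)]
        print(n,c,len(q),np.percentile(q[:,2],[10,50,90]).round(4) if len(q) else "")
E
python3 bt.py; python3 st.py .5812 .116 .078
```

```text
scene (0.5615, 0.2095) 35 [0.0788 0.0863 0.0894]
scene (0.5812, 0.116) 47 [0.0783 0.088  0.0906]
scene (0.5835, 0.0105) 43 [0.0826 0.0885 0.0902]
top (0.5615, 0.2095) 0 
top (0.5812, 0.116) 0 
top (0.5835, 0.0105) 57 [0.0844 0.0863 0.088 ]
4.9 [0.58   0.1169 0.1109] [[-0.0013, 1.0, -0.0005], [1.0, 0.0013, 0.0003], [0.0003, -0.0005, -1.0]] w -8.557581835109669e-05 F [ 1.2  0.7 -0.1] g 0.0
dp cm [-0.1   0.13  3.29]
```

move_arm(jaw=[0, 0, 0, 0, 0, 0, 0, 0, 0], dp=[[-0.1, 0.1, 1.5], [0, 0, 0.9], [0, 0, 0.5], [0, 0, 0.3], [0, 0, 0.1], [0, 0, 0.1], [0, 0, 0.05], [0, 0, 0], [0, 0, 0]], turn=[[0, 0, 0], [0, 0, 0], [0, 0, 0], [0, 0, 0], [0, 0, 0], [0, 0, 0], [0, 0, 0], [0, 0, 0], [0, 0, 0]])

```text
time_s: 5.65
position: [0.5816, 0.1155, 0.0781]
tool_rot: [[-0.001, 1.0, 0.002], [1.0, 0.001, 0.001], [0.001, 0.002, -1.0]]
ft_force: [-2.7, 2.4, 12.0]
grip_width: -0.0001
gripper_force: 6.0
```

Home at 12 N. Now C.

move_arm(jaw=[0, 0, 0, 0, 0, 0, 0, 0], dp=[[0, 0, -1.0], [0, 0, -2.5], [-3.5, 0.1, 0], [-3.5, 0.1, 0], [-3.5, 0, 0], [0, 0, 0], [0, 0, 0], [0, 0, 0]], turn=[[0, 0, 0], [0, 0, 0], [0, 0, 0], [0, 0, 0], [0, 0, 0], [0, 0, 0], [0, 0, 0], [0, 0, 0]])

```text
time_s: 6.32
position: [0.5833, 0.0101, 0.1116]
tool_rot: [[0.0, 1.0, -0.0], [1.0, -0.0, 0.0], [0.0, -0.0, -1.0]]
ft_force: [0.5, -0.4, 0.2]
grip_width: 0.0001
gripper_force: 0.0
```

```bash
python3 bt.py; python3 st.py .5835 .0105 .078
```

```text
scene (0.5615, 0.2095) 40 [0.0788 0.088  0.0902]
scene (0.5812, 0.116) 32 [0.0782 0.08   0.0816]
scene (0.5835, 0.0105) 44 [0.0797 0.0884 0.0899]
top (0.5615, 0.2095) 57 [0.0836 0.0857 0.0873]
top (0.5812, 0.116) 0 
top (0.5835, 0.0105) 0 
6.4167 [0.5833 0.0109 0.1115] [[-0.0013, 1.0, -0.0002], [1.0, 0.0013, 0.0002], [0.0002, -0.0002, -1.0]] w -0.00036378342570486064 F [-0.1  0.3 -0.3] g 0.0
dp cm [-0.04  0.02  3.35]
```

move_arm(jaw=[0, 0, 0, 0, 0, 0, 0, 0, 0], dp=[[0, 0, 1.5], [0, 0, 1.0], [0, 0, 0.5], [0, 0, 0.3], [0, 0, 0.1], [0, 0, 0.1], [0, 0, 0.05], [0, 0, 0], [0, 0, 0]], turn=[[0, 0, 0], [0, 0, 0], [0, 0, 0], [0, 0, 0], [0, 0, 0], [0, 0, 0], [0, 0, 0], [0, 0, 0], [0, 0, 0]])

```text
time_s: 7.17
position: [0.5839, 0.0105, 0.078]
tool_rot: [[-0.001, 1.0, 0.003], [1.0, 0.001, 0.0], [0.0, 0.003, -1.0]]
ft_force: [-3.9, 2.8, 15.9]
grip_width: 0.0002
gripper_force: 8.1
```

move_arm(jaw=[0, 0, 0, 8.5, 8.5, 8.5, 8.5, 8.5, 8.5, 8.5, 8.5, 8.5], dp=[[0, 0, -1.0], [0, 0, -3.5], [0, 0, -3.5], [3.3, -0.4, 0], [3.3, -0.4, 0], [3.3, -0.4, 0], [3.3, -0.4, 0], [3.3, -0.4, 0], [3.4, -0.2, 0], [0, 0, 0], [0, 0, 0], [0, 0, 0]], turn=[[0, 0, 0], [0, 0, 0], [0, 0, 0], [0, 0, 0], [0, 0, 0], [0, 0, 0], [0, 0, 0], [0, 0, 0], [0, 0, 0], [0, 0, 0], [0, 0, 0], [0, 0, 0]])

```text
time_s: 8.17
position: [0.5613, 0.2086, 0.1559]
tool_rot: [[-0.0, 1.0, -0.0], [1.0, 0.0, -0.0], [-0.0, -0.0, -1.0]]
ft_force: [0.3, -0.4, -1.1]
grip_width: 0.085
gripper_force: 0.0
```

```bash
python3 bt.py; python3 st.py .5615 .2095 .030
```

```text
scene (0.5615, 0.2095) 42 [0.0802 0.0878 0.0902]
scene (0.5812, 0.116) 31 [0.0779 0.0793 0.0812]
scene (0.5835, 0.0105) 38 [0.0787 0.0798 0.0811]
top (0.5615, 0.2095) 25 [0.0843 0.0861 0.0871]
top (0.5812, 0.116) 55 [0.0751 0.077  0.0788]
top (0.5835, 0.0105) 56 [0.0745 0.0769 0.0791]
8.2667 [0.5616 0.2078 0.1559] [[0.0012, 1.0, -0.0002], [1.0, -0.0012, -0.0002], [-0.0002, -0.0002, -1.0]] w 0.08504758597780827 F [ 0.  -0.2 -0.4] g 0.0
dp cm [ 0.17 -0.   12.59]
```

move_arm(jaw=[8.5, 8.5, 8.5, 8.5, 8.5, 8.5, 5.5, 5.5, 5.5], dp=[[0.15, 0, 2.5], [0, 0, 3.0], [0, 0, 3.0], [0, 0, 2.5], [0, 0, 1.6], [0, 0, 0], [0, 0, 0], [0, 0, 0], [0, 0, 0]], turn=[[0, 0, 0], [0, 0, 0], [0, 0, 0], [0, 0, 0], [0, 0, 0], [0, 0, 0], [0, 0, 0], [0, 0, 0], [0, 0, 0]])

```text
time_s: 9.02
position: [0.5623, 0.2101, 0.0314]
tool_rot: [[0.0, 1.0, 0.003], [1.0, -0.0, 0.0], [0.0, 0.003, -1.0]]
ft_force: [0.2, 0.3, 0.2]
grip_width: 0.055
gripper_force: 0.0
```

move_arm(jaw=[4.6, 4.2, 3.8, 3.8, 3.8, 3.8], dp=[[0, 0, 0], [0, 0, 0], [0, 0, 0], [0, 0, 0], [0, 0, 0], [0, 0, 0]], turn=[[0, 0, 0], [0, 0, 0], [0, 0, 0], [0, 0, 0], [0, 0, 0], [0, 0, 0]], force=30)

```text
time_s: 9.52
position: [0.562, 0.2103, 0.0312]
tool_rot: [[-0.0, 1.0, 0.002], [1.0, 0.0, 0.0], [0.0, 0.002, -1.0]]
ft_force: [-0.7, -1.3, 6.8]
grip_width: 0.0434
gripper_force: 30.2
```

move_arm(jaw=[3.8, 3.8, 3.8, 3.8, 3.8, 3.8, 3.8], dp=[[0, 0, -0.5], [0, 0, -1.5], [0, 0, -3], [0, 0, -3], [0, 0, -3], [0, 0, -1], [0, 0, 0]], turn=[[0, 0, 0], [0, 0, 0], [0, 0, 0], [0, 0, 0], [0, 0, 0], [0, 0, 0], [0, 0, 0]], force=40)

```text
time_s: 10.1
position: [0.5622, 0.2105, 0.1523]
tool_rot: [[-0.0, 1.0, 0.005], [1.0, 0.0, 0.001], [0.001, 0.005, -1.0]]
ft_force: [-0.0, -0.3, -1.7]
grip_width: 0.0433
gripper_force: 41.2
```

move_arm(jaw=[3.8, 3.8, 3.8, 3.8, 3.8, 3.8, 3.8, 3.8, 3.8, 3.8, 3.8, 3.8], dp=[[-1.5, 0, 0], [-3, -0.1, 0], [-3, -0.1, 0], [-3, -0.1, 0], [-3, -0.1, 0], [-3, -0.1, 0], [-3, -0.1, 0], [-3, -0.1, 0], [-3, -0.1, 0], [-3, -0.1, 0], [-3, -0.1, 0], [-3, -0.1, 0]], turn=[[0, 0, 0], [0, 0, 0], [0, 0, 0], [0, 0, 0], [0, 0, 0], [0, 0, 0], [0, 0, 0], [0, 0, 0], [0, 0, 0], [0, 0, 0], [0, 0, 0], [0, 0, 0]])

```text
time_s: 11.1
position: [0.5493, -0.1358, 0.1475]
tool_rot: [[0.0, 1.0, -0.003], [1.0, -0.0, 0.002], [0.002, -0.003, -1.0]]
ft_force: [0.7, 0.1, -1.7]
grip_width: 0.0431
gripper_force: 41.2
```

move_arm(jaw=[3.8, 3.8, 3.8, 3.8, 3.8, 3.8, 3.8, 3.8], dp=[[-3, -0.1, 0], [-3, -0.1, 0], [-3, -0.1, 0], [-3, -0.1, 0], [-1.8, 0, 0], [-0.5, 0, 0], [0, 0, 0], [0, 0, 0]], turn=[[0, 0, 0], [0, 0, 0], [0, 0, 0], [0, 0, 0], [0, 0, 0], [0, 0, 0], [0, 0, 0], [0, 0, 0]])

```text
time_s: 11.77
position: [0.5462, -0.2765, 0.1489]
tool_rot: [[-0.0, 1.0, -0.001], [1.0, 0.0, 0.002], [0.002, -0.001, -1.0]]
ft_force: [0.5, 0.1, -1.8]
grip_width: 0.0436
gripper_force: 41.2
```

```bash
python3 st.py .5465 -.278 .032
python3 - <<'E'
from h import *
p,P=cloud("scene"); cv2.imwrite("pics/s1.png",p[:,:,::-1])
m=(abs(P[...,0]-.5465)<.06)&(abs(P[...,1]+.278)<.06)&(P[...,2]>.05)
print(np.percentile(P[m][:,2],[1,5,10]))
E
```

```text
11.7667 [ 0.5462 -0.2765  0.1489] [[-0.0004, 1.0, -0.0013], [1.0, 0.0004, 0.0016], [0.0016, -0.0013, -1.0]] w 0.04362962872242588 F [ 0.5  0.1 -1.8] g 41.19453728199005
dp cm [-0.17  0.04 11.69]
[0.13529836 0.17449256 0.20204265]
```

View pics/s1.png

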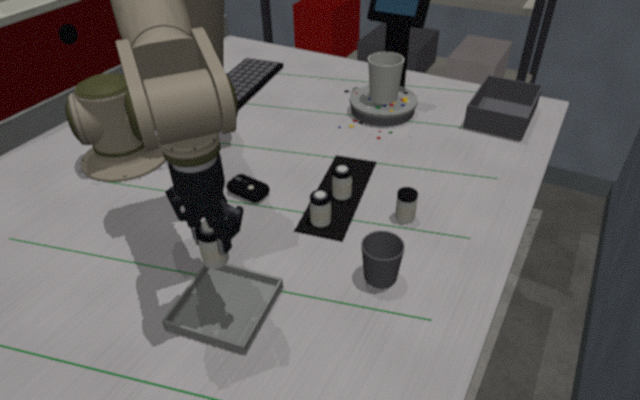

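The canister is held upright at about (212,248) above the tray, and the other two still stand on the mat at (342,183) and (320,210). I'll lower it gently.

move_arm(jaw=[3.8, 3.8, 3.8, 3.8, 3.8, 3.8, 3.8, 3.8], dp=[[-0.15, 0, 1.5], [0, 0, 2.5], [0, 0, 2.5], [0, 0, 2.5], [0, 0, 1.5], [0, 0, 0.7], [0, 0, 0.2], [0, 0, 0]], turn=[[0, 0, 0], [0, 0, 0], [0, 0, 0], [0, 0, 0], [0, 0, 0], [0, 0, 0], [0, 0, 0], [0, 0, 0]])

```text
time_s: 12.48
position: [0.5468, -0.2786, 0.0362]
tool_rot: [[-0.001, 1.0, 0.0], [1.0, 0.001, -0.0], [-0.0, 0.0, -1.0]]
ft_force: [0.8, 0.4, -1.3]
grip_width: 0.0429
gripper_force: 41.2
```

move_arm(jaw=[3.8, 3.8, 3.8], dp=[[0, 0, 0.15], [0, 0, 0], [0, 0, 0]], turn=[[0, 0, 0], [0, 0, 0], [0, 0, 0]])

```text
time_s: 12.73
position: [0.5467, -0.2793, 0.0352]
tool_rot: [[-0.0, 1.0, 0.001], [1.0, 0.0, -0.001], [-0.001, 0.001, -1.0]]
ft_force: [0.7, -0.4, -2.5]
grip_width: 0.043
gripper_force: 41.2
```

move_arm(jaw=[3.8, 3.8, 3.8, 3.8], dp=[[0, 0, 0.15], [0, 0, 0.1], [0, 0, 0], [0, 0, 0]], turn=[[0, 0, 0], [0, 0, 0], [0, 0, 0], [0, 0, 0]])

```text
time_s: 13.07
position: [0.5465, -0.2794, 0.0323]
tool_rot: [[0.0, 1.0, 0.001], [1.0, -0.0, -0.001], [-0.001, 0.001, -1.0]]
ft_force: [-0.5, -0.9, 2.1]
grip_width: 0.043
gripper_force: 41.4
```

Contact. Release slowly, partly open first, then fully and lift.

move_arm(jaw=[4.3, 4.5, 4.8, 5.2, 5.8, 6.5, 7.2, 7.2], dp=[[0, 0, 0.03], [0, 0, 0], [0, 0, 0], [0, 0, 0], [0, 0, 0], [0, 0, 0], [0, 0, 0], [0, 0, 0]], turn=[[0, 0, 0], [0, 0, 0], [0, 0, 0], [0, 0, 0], [0, 0, 0], [0, 0, 0], [0, 0, 0], [0, 0, 0]])

```text
time_s: 13.73
position: [0.5464, -0.2792, 0.0315]
tool_rot: [[0.0, 1.0, -0.0], [1.0, -0.0, 0.0], [0.0, -0.0, -1.0]]
ft_force: [0.9, -0.1, 0.4]
grip_width: 0.0719
gripper_force: 0.0
```

move_arm(jaw=[7.2, 7.2, 7.2, 7.2, 7.2, 7.2, 7.2, 7.2, 7.2, 7.2], dp=[[0, 0, -1], [0, 0, -2], [0, 0, -3], [0, 0, -3], [0, 0, -3], [0, 0, -2], [0, -3, 0], [0, -3, 0], [0, -3, 0], [0, 0, 0]], turn=[[0, 0, 0], [0, 0, 0], [0, 0, 0], [0, 0, 0], [0, 0, 0], [0, 0, 0], [0, 0, 0], [0, 0, 0], [0, 0, 0], [0, 0, 0]])

```text
time_s: 14.57
position: [0.4526, -0.2785, 0.1725]
tool_rot: [[0.002, 1.0, -0.002], [1.0, -0.002, 0.001], [0.001, -0.002, -1.0]]
ft_force: [2.1, 0.2, 0.2]
grip_width: 0.0723
gripper_force: 0.0
```

```bash
python3 st.py; python3 bt.py
python3 - <<'E'
from h import *
for n in("top","scene"):
    p,P=cloud(n); z=P[...,2]; cv2.imwrite(f"pics/{n}2.png",p[:,:,::-1])
    r=np.hypot(P[...,0]-.5465,P[...,1]+.279)<.04
    for lo,hi in((.081,.097),(.066,.08)):
        q=P[r&(z>lo)&(z<hi)]; print(n,lo,len(q),cv2.minEnclosingCircle(q[:,:2].astype(np.float32)) if len(q) else "",np.median(q[:,2]) if len(q) else "")
E
```

```text
14.5667 [ 0.4526 -0.2785  0.1725] [[0.0016, 1.0, -0.0017], [1.0, -0.0016, 0.0005], [0.0005, -0.0017, -1.0]] w 0.07232282845229449 F [2.1 0.2 0.2] g 0.0
scene (0.5615, 0.2095) 12 [0.0046 0.0061 0.0083]
scene (0.5812, 0.116) 30 [0.0777 0.08   0.0812]
scene (0.5835, 0.0105) 35 [0.0787 0.0796 0.0813]
top (0.5615, 0.2095) 45 [0.0002 0.0027 0.005 ]
top (0.5812, 0.116) 55 [0.0748 0.0767 0.0794]
top (0.5835, 0.0105) 56 [0.0753 0.0769 0.0787]
top 0.081 93 ((0.5458911657333374, -0.2787458598613739), 0.011207162402570248) 0.08697233117898795
top 0.066 269 ((0.5455142855644226, -0.27878621220588684), 0.022560615092515945) 0.07401320468396799
scene 0.081 130 ((0.5447672605514526, -0.28040415048599243), 0.013044839724898338) 0.08922745503442625
scene 0.066 334 ((0.5468417406082153, -0.2785281836986542), 0.02272195555269718) 0.0764094127043275
```

View pics/scene2.png

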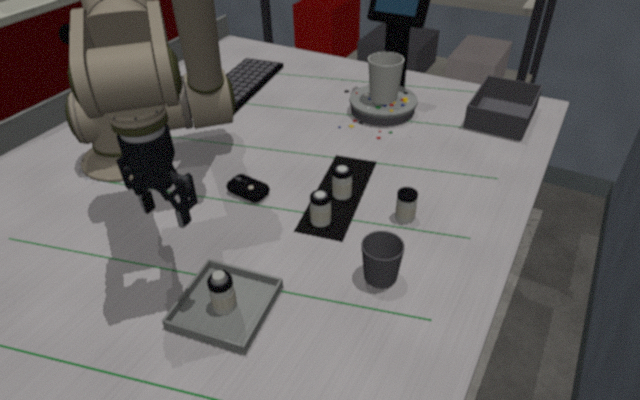

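The canister stands upright in the tray at (221,292) with its button up. The other two are on the mat with their buttons down, and nothing else has moved.

```bash
python3 -c "
from rig import ticket; print(ticket.close_job())"
```

```text
the job is handed in; nothing more can be done
None
```

I pressed all three buttons home: two latched, and I left those canisters where they stood; the third popped up again, so I set that canister upright in the steel tray and handed the job in (no verdict was returned).

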